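Check the sprung forceps on the gap gauge

TASK

Check the lab forceps on the grey gap-gauge station: press the station's start button fully down and let it come back up, then take the sprung forceps from their rest and hold their tips just above the gauge's white plate, clear of it, each tip over the middle of one of the two short black lines, squeezed so that the clear gap between the tips is 14 mm, the spacing of the lines. Keep that gap steady for the reading and finish while still holding the forceps there; do not put them down, and leave the other things on the table where they are.

Things in the scene. Friction and masses are not known exactly. Their poses are not given: they have to be found in the camera images.
- station: Grey block fixed to the table, 100 (x) x 170 (y) x 35 mm high; origin: centre of its underside, z up, -x side roughly towards the robot. On its left (+y) half a white plate 64 x 70 mm, centred at (-15, +35) mm, top 37 mm up, with two black lines 14 mm long along x, 3 mm wide, 14 mm apart between centre lines. On its right half the start button.
- mark_left (a point): Middle of the black line at station (-20, +42, 37) mm, on the plate's top. Either tip may go over either line.
- mark_right (a point): Middle of the other black line, at station (-20, +28, 37) mm.
- start (a joint): Start button's travel: 0 up, 0.006 m fully down; springs back, fully down takes 4.5 N. White round cap 26 mm across in a grey round housing 44 mm across.
- start_top (a point): Centre of the top of the button's cap, 57 mm above the station's underside when it is up, at station (-5, -45) mm; it goes straight down with the cap.
- rest: Forceps rest fixed to the table: dark strip 170 x 22 x 6 mm along its x with two grey cross bars (10 x 68 mm) at x -75 and +60 mm, tops 28 mm high, 6 mm lips at their ends. Origin: centre of the underside. The forceps' grip section lies over the origin with free space beside and below it.
- forceps: Loose plain steel sprung forceps, 200 mm long, about 85 g, lying flat on the rest, tips to the rest's +x. Arms 4 mm thick, 12 mm high, opening sideways. Origin: hinge in the heel, underside; +x along the middle of the open forceps to the tips (184 mm). Carries the left (+y) arm. Ribbed grip section x 55 to 115 mm: outside width there 38 mm open, 26 mm (faces parallel) at 14 mm tip gap.
- squeeze (a joint): Angle in rad by which the right arm is squeezed towards the left: 0 open (tip gap 40 mm), 0.141 at 14 mm tip gap, 0.21 tips nearly shut; tip gap in mm = 40 - 185 x angle. A spring opens it: squeezing at the grip takes about 2 N to start, 6 N at 14 mm gap, 8 N shut.
- tip_left (a point): Inner face of the left (+y) arm's tip, at mid height, 1 mm from the end. The tips are 6 mm high, so their lower edge is 3 mm below this point; the arms behind them reach 6 mm below it.
- tip_right (a point): The same point on the right arm's tip; the tip gap is the distance between the two.
- grip_left (a point): Outer face of the left arm in the middle of the ribbed grip section, 85 mm from the hinge, at mid height (34 mm above the table on the rest).
- grip_right (a point): The same on the right arm; the middle between the two is the place to grip, closing across the arms.
- beaker: Glass beaker, 72 mm across, 95 mm high, standing; origin at the centre of its underside. Leave alone.
- bottle: Amber glass bottle, 60 mm across, 140 mm high, standing; origin at the centre of its underside. Leave alone.
- tuberack: Wooden rack 50 x 150 mm with five clear tubes, 97 mm high; origin at the centre of its underside. Leave alone.
- brush: Brush lying on the table; origin at its underside. Leave alone.
Not all that is in view belongs to the job. There is more than one size of the forceps; the one meant has the size given above.

How it is judged:
By the outcome, as a careful person would: the job done as asked, in the order asked, and still so for the second after the job is handed in, while the arm keeps its last pose, push and grip.
It also fails if it takes over 59 s, if anything falls off the work surface, if the arm or the gripper's body presses on something with over 40 N, if the wrist force passes 120 N, or if a joint passes its speed limit or range.

ROBOT

A 6-joint arm with a two-finger parallel gripper is mounted at the origin on the work surface. World frame = base frame: x ahead of the robot, y to its left, z up, the work surface at z = 0. Lengths are in mm, angles in rad, forces in N, time in s.
With the tool pointing down it reaches from about 375 to 925 mm from the base axis. Payload 5.7 kg.
Tool frame: the origin (TCP) lies on the mounting face of the last link; the fingertips stand 173 mm ahead of it and the grasp point (between the pads) lies 155 mm ahead of it; z points along the fingers, y is the line along which they close (so a half turn about z gives the same grasp; the last joint's range is limited). The gripper opens to 85 mm and grips with 20 to 120 N. Pads are 22 mm wide; open, the fingers measure 114 mm over their backs; the gripper's body (76 mm by 85 mm) begins 54 mm behind the grasp point. The pads swing forward as they close: fully open they stand 13 mm farther back than shut.
Start: joints at [-1.412, 0.359, 1.51, -0, 1.272, -0.115], TCP at [162.224, -577.641, 404.667] pointing down, gripper open.
Joint ranges: [-2.97, 2.97], [-1.01, 2.36], [0.21, 2.38], [-0.96, 4.11], [0.2, 2.71], [-2.98, 2.98]. Speed limits (rad/s): [2.39, 2.39, 3.14, 3.14, 3.14, 3.14].

INTERFACE

Orientations are given as [roll, pitch, yaw] about the fixed x, y, z axes, in that order (R = Rz(yaw) Ry(pitch) Rx(roll)).
In Python, from workcell import arm gives the robot as it stands.
- The arm moves only by the tool play_rows, never from a script. Its argument "steps" is a list of rows, each a list of 7 numbers: the shift along the tool's x, y, z in mm, then the turn, a rotation vector about the tool's x, y, z in degrees, then the closure, from 0 (fully open) to 1 (shut). In form: [[x, y, z, ax, ay, az, claw], ...]. A call has 1 to 10 rows; each row is the pose to reach, as a shift and turn from the pose commanded when the call began, along the tool's axes at that moment; what a row does not reach only later rows make up. A row lasts 1/12 s, in which the tool goes at most 41.7 mm and 7.16 degrees, less where a joint would pass 70% of its speed; a pose out of reach is approached as far as the arm can. A call with a gripper value outside its range is refused whole. The fingers move at their own pace and stop on an object; "squeeze" is the grip in N (left out, the last holds). Time passes only in rows, so rows that repeat a pose let the fingers close. It gives the time, the measured TCP pose, the force, the opening and the grip force at its end, in the units of the state.
- arm.get_state(): the state, without advancing time (a new reading comes with each control period).
- arm.grab_frame(name): name is "scene" or "top"; returns a dict with "pixels" (480x640x3 uint8, red, green, blue), "K" (3x3 intrinsics, pixels), "k1" (the pictures are not rectified: a ray, as slopes to the right and down, at radius r is drawn at 1 + k1 r^2 times it, then the intrinsics apply), "pose" (4x4, takes a point from camera to world coordinates). Camera axes: x right, y down, z forward; pixel columns grow to the right and rows downward; lengths in mm; the calibration is good to about 2 mm. A picture is of the moment at which its call begins. There is no depth.
- arm.hand_in(): hands the job in; it is judged then, once.
Trained networks look in a picture, given as the dict that the camera call returned (one of the last four; its "shot" number tells which), for a name from the list of things; names that differ only in an ending like _2 or _b are one class to them, and where a whole thing is asked for, a point or a joint stands for the part that bears it (a point fixed in the world has none). Each returns a list of dicts, best first, with "score" (0 to 1); they miss things now and then, are a little off and sometimes report something else, mostly with a low value. They report only what shows in the picture. A call takes as long as a camera call. They do not tell look-alikes from the thing itself.
- arm.search_frame(target, picture): "bbox" ([centre column, centre row, width, height] in pixels, round what is visible of it).
- arm.cut_out(target, picture): "pixels" (480x640 bool, what is visible of it) and "bbox" ([centre column, centre row, width, height] in pixels, round what is visible of it).
- arm.pinpoint(target, picture): "centre" ([row, column] in pixels: a listed point, or the origin of a listed thing).
The state is a dict: "clock": time; "qpos": joint angles; "joint_vel": joint speeds; "tau": joint torques, N m; "position": TCP position; "orientation": TCP orientation; "ft_force": force on the tool from outside, world axes, zero at the start; "ft_torque": the same for the moment, N m; "gripper_width": finger opening in mm; "gripper_force": force on a finger pad.
Only numpy, scipy, OpenCV 4.12 (cv2) and the standard library are available. Lean on these libraries where they do the work, as an engineer would, in place of code of your own. Each camera call takes 0.05 s, during which the arm holds its last target. There are 200 camera calls.

## Working session

There is one attempt and no reset: what is moved stays moved. The work goes in short steps, Python scripts to look and compute and a tool call to move; the robot and the scene stay as the last step left them, time stands still between calls to the robot, and variables do not carry over. Pictures are saved under pics/ and viewed, at most 10 in all, crops included, and the job is handed in when it is done.

Besides the shell and the picture viewer there is one more tool, called after "Call:" by a JSON object that holds its "method" and its "body", one argument or row to a line. play_rows: Moves the arm, as the interface text tells. Its arguments: {"type":"object","properties":{"steps":{"type":"array"},"squeeze":{"type":"number"}},"required":["steps"]}

```bash
mkdir -p pics; ls; cat > h.py <<'E'
import numpy as np, cv2
from workcell import arm
def ray(f,u,v):
    K=f["K"];x=(u-K[0][2])/K[0][0];y=(v-K[1][2])/K[1][1]
    K=np.array(K);k=f["k1"];s=1.
    xd,yd=x,y
    for _ in range(30):
        r2=x*x+y*y; x,y=xd/(1+k*r2),yd/(1+k*r2)
    P=np.array(f["pose"]);return P[:3,3],P[:3,:3]@np.array([x,y,1.])
def atz(f,u,v,z):
    o,d=ray(f,u,v);return o+d*(z-o[2])/d[2]
def proj(f,p):
    P=np.array(f["pose"]);c=P[:3,:3].T@(np.array(p,float)-P[:3,3]);x,y=c[0]/c[2],c[1]/c[2]
    s=1+f["k1"]*(x*x+y*y);K=np.array(f["K"]);return K[0,0]*x*s+K[0,2],K[1,1]*y*s+K[1,2]
def save(f,n,box=None,sc=1):
    im=cv2.cvtColor(f["pixels"],cv2.COLOR_RGB2BGR)
    if box: u0,v0,u1,v1=box; im=im[v0:v1,u0:u1]
    cv2.imwrite("pics/"+n,cv2.resize(im,None,fx=sc,fy=sc,interpolation=cv2.INTER_CUBIC))
E
python3 - <<'E'
from h import *
np.set_printoptions(precision=1,suppress=True)
fs={n:arm.grab_frame(n) for n in("scene","top")}
hs={"station":0,"mark_left":37,"mark_right":37,"start_top":57,"rest":0,"forceps":28,"tip_left":34,"tip_right":34,"grip_left":34,"grip_right":34,"beaker":0,"bottle":0,"tuberack":0,"brush":0}
for n,f in fs.items():
    save(f,n+"0.png"); print(n,np.array(f["pose"])[:3].round(2).tolist(),np.array(f["K"]).tolist(),f["k1"])
    for t,z in hs.items():
        for r in arm.pinpoint(t,f)[:4]:
            v,u=r["centre"];print(t,round(r["score"],2),"uv",round(u),round(v),atz(f,u,v,z))
print(arm.get_state())
E
```

```text
pics
scene [[0.43, 0.77, -0.47, 1065.32], [0.9, -0.37, 0.21, -207.22], [-0.01, -0.51, -0.86, 960.54]] [[450.6865049271928, 0.0, 314.97337262697073], [0.0, 450.6865049271928, 235.13879347181447], [0.0, 0.0, 1.0]] 0.006678166550990002
mark_left 0.56 uv 279 249 [563.4 -77.1  37. ]
mark_right 0.77 uv 272 247 [550.9 -90.7  37. ]
mark_right 0.39 uv 336 198 [490.9 108.9  37. ]
start_top 0.55 uv 248 263 [ 576.7 -157.1   57. ]
rest 0.69 uv 361 228 [575.3 136.    0. ]
forceps 0.92 uv 380 149 [392.1 289.7  28. ]
forceps 0.63 uv 418 238 [675.3 233.8  28. ]
forceps 0.6 uv 336 200 [490.5 107.9  28. ]
forceps 0.57 uv 280 248 [555.4 -72.2  28. ]
tip_left 0.89 uv 286 148 [281.6  62.8  34. ]
tip_left 0.74 uv 520 218 [735.7 482.   34. ]
tip_left 0.6 uv 397 241 [661.5 182.1  34. ]
tip_right 0.85 uv 290 133 [236.8  93.4  34. ]
tip_right 0.73 uv 530 238 [792.2 467.6  34. ]
tip_right 0.47 uv 385 248 [667.3 146.8  34. ]
grip_left 0.78 uv 364 212 [556.4 151.1  34. ]
grip_left 0.67 uv 463 220 [681.5 354.5  34. ]
grip_left 0.64 uv 339 146 [340.7 192.6  34. ]
grip_right 0.87 uv 335 135 [299.5 200.3  34. ]
grip_
[... 1640 characters left out ...]
uv 210 186 [722.7 336.9  34. ]
beaker 0.69 uv 188 278 [474.9 400.9   0. ]
beaker 0.29 uv 488 294 [ 419.2 -412.8    0. ]
bottle 0.81 uv 491 293 [ 423.4 -420.9    0. ]
bottle 0.55 uv 374 238 [ 579.8 -108.8    0. ]
tuberack 0.55 uv 498 207 [ 659.  -453.8    0. ]
brush 0.96 uv 340 158 [807.6 -19.4   0. ]
{'clock': 1.5, 'qpos': array([-1.4,  0.4,  1.5,  0. ,  1.3, -0.1]), 'joint_vel': array([ 0.,  0.,  0., -0., -0.,  0.]), 'tau': array([  0. , -52.8, -27.9,  -0. ,   0. ,   0. ]), 'position': array([ 162.2, -577.6,  404.7]), 'orientation': array([-3.1, -0. ,  0.3]), 'ft_force': array([-0.9,  0.2,  0.7]), 'ft_torque': array([-0., -0.,  0.]), 'gripper_force': 0.0, 'gripper_width': 85.18853902597506}
```

View pics/top0.png

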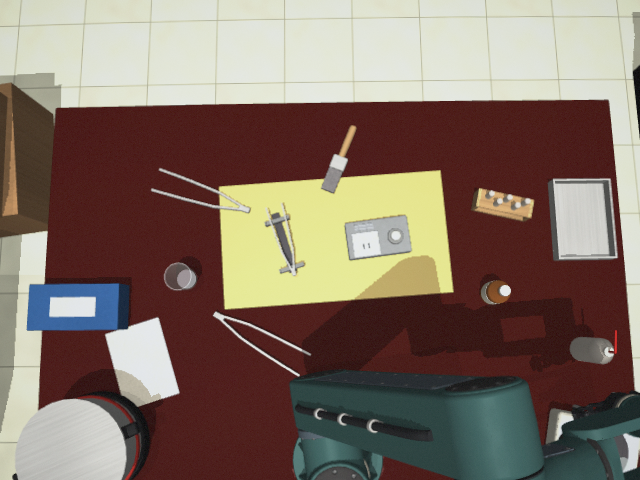

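View pics/scene0.png

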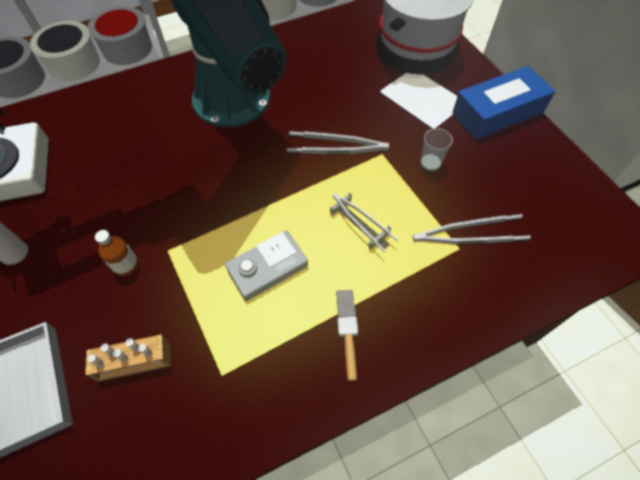

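Top picture: forceps lie at (285,240) on the rest, and at (200,190) and (262,345) loose on the table. Heel to tips, the one on the rest measures about 175 mm. The other two are about 265 mm and lie flat on the table. So the one on the rest fits; I'll confirm it in an enlarged crop.

```bash
python3 - <<'E'
from h import *
a=arm.grab_frame("top");b=arm.grab_frame("scene")
A=a["pixels"][190:290,255:420];B=b["pixels"][180:300,225:405]
A=cv2.resize(A,None,fx=4.8,fy=4.8,interpolation=cv2.INTER_CUBIC)[:480,:790]
cv2.imwrite("pics/crA.png",A[:,:,::-1]);B=cv2.resize(B,None,fx=4.4,fy=4.4,interpolation=cv2.INTER_CUBIC);cv2.imwrite("pics/crB.png",B[:,:,::-1])
import pickle;pickle.dump((a,b),open("f.pkl","wb"))
E
```

```text
(no output)
```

View pics/crA.png

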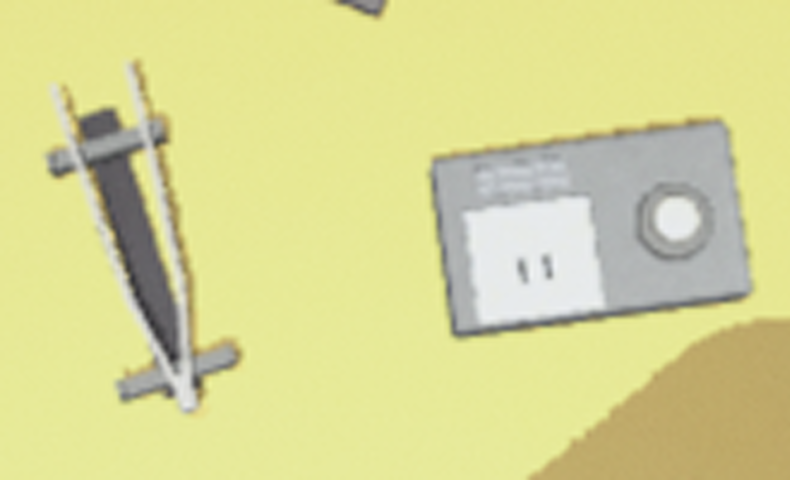

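View pics/crB.png

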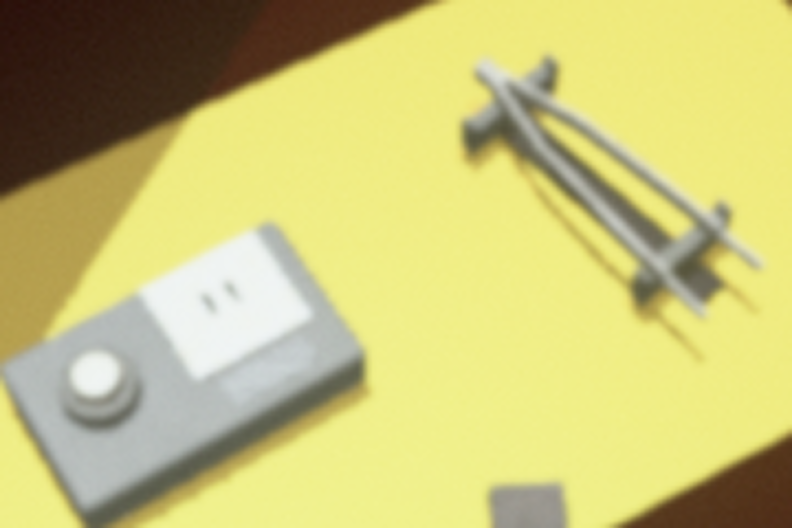

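The crops confirm it. The forceps on the rest have their heel at top-crop (190,402) and tips at (55,85) and (133,62). The marks are at (523,271) and (547,267), and the button is at (678,221). Now I'll fit the poses from both views.

```bash
cat >> h.py <<'E'
from scipy.spatial.transform import Rotation as Ro
def go(x,y,z,yaw):
    "row shift from measured pose to TCP x,y,z with tool down, yaw deg"
    s=arm.get_state();R0=Ro.from_euler("xyz",s["orientation"])
    R1=Ro.from_euler("xyz",[180,0,yaw],degrees=True)
    return np.r_[R0.inv().apply(np.array([x,y,z])-s["position"]),(R0.inv()*R1).as_rotvec(degrees=True)].round(2)
E
python3 - <<'E'
from h import *
import pickle
from scipy.optimize import least_squares
np.set_printoptions(precision=2,suppress=True)
a,b=pickle.load(open("f.pkl","rb"))
cA=lambda p:(255+(p[0]+.5)/4.8-.5,190+(p[1]+.5)/4.8-.5); cB=lambda p:(225+(p[0]+.5)/4.4-.5,180+(p[1]+.5)/4.4-.5)
mk=[(-20,42,37),(-20,28,37),(-5,-45,57)];pl=[(17,70,37),(17,0,37),(-47,0,37),(-47,70,37)];co=[(50,85,35),(50,-85,35),(-50,-85,35),(-50,85,35)]
S=mk+pl+co
SA=[(523,271),(547,267),(678,221),(462,210),(590,196),(606,308),(475,323),(432,158),(725,122),(748,290),(455,328)]
SB=[(232,293),(208,303),(97,373),(312,313),(200,380),(140,290),(267,228),(362,357),(90,512),(5,368),(272,222)]
F=[(-16,0,40),(184,22,37),(184,-22,37)];FA=[(190,408),(55,85),(133,62)];FB=[(482,65),(760,266),(703,313)]
def fit(name,M,A,B,z0,x0):
    for lab,use in(("both",(1,1)),("top",(1,0)),("scene",(0,1))):
        def T(q): 
            c,s=np.cos(q[2]),np.sin(q[2]);m=np.array(M,float);return np.c_[q[0]+c*m[:,0]-s*m[:,1],q[1]+s*m[:,0]+c*m[:,1],m[:,2]]
        def res(q):
            r=[]
            for P,pa,pb in zip(T(q),A,B):
                if use[0]: r+=list(np.subtract(proj(a,P),cA(pa)))
                if use[1]: r+=list(np.subtract(proj(b,P),cB(pb)))
            return np.array(r)
        s=least_squares(res,x0,x_scale=[1,1,.01]);q=s.x
        print(name,lab,q[:2],np.degrees(q[2]),"rms px",np.sqrt(np.mean(s.fun**2)))
        if name=="station":print("  mid mark, button",T(q)[:2].mean(0),T(q)[2])
        else: c,sn=np.cos(q[2]),np.sin(q[2]);print("  grip",q[0]+85*c,q[1]+85*sn)
fit("station",S,SA,SB,0,[570,-107,.1]);fit("forceps",F,FA,FB,0,[493,119,.26])
print(go(575,-157,250,15))
E
```

```text
station both [ 577.88 -115.86] 6.56618985865489 rms px 0.8988709871352898
  mid mark, button [554.01 -83.38  37.  ] [ 578.06 -161.14   57.  ]
station top [ 577.11 -115.59] 6.235247635035073 rms px 0.5728416832901801
  mid mark, button [553.43 -82.97  37.  ] [ 577.03 -160.87   57.  ]
station scene [ 578.6  -116.08] 6.8415877055094105 rms px 1.0909830102800644
  mid mark, button [554.58 -83.71  37.  ] [ 579.   -161.35   57.  ]
forceps both [491.92 112.26] 15.88611065697404 rms px 0.5229639808538102
  grip 573.6765100277191 135.52691790495692
forceps top [491.49 112.82] 15.717235587421122 rms px 0.3987078246496566
  grip 573.3100704790786 135.85023931677085
forceps scene [492.41 111.6 ] 16.076168580264742 rms px 0.5921152145537777
  grip 574.0831453029579 135.14058675271517
[ 511.11 -293.34  154.72   -0.01   -0.      0.69]
```

Call:
{"method": "play_rows", "body": {
  "steps": [
    [512.9, -288.6, 100, 0, 0, 0, 1],
    [512.9, -288.6, 100, 0, 0, 0, 1],
    [512.9, -288.6, 100, 0, 0, 0, 1],
    [512.9, -288.6, 100, 0, 0, 0, 1],
    [512.9, -288.6, 100, 0, 0, 0, 1],
    [512.9, -288.6, 100, 0, 0, 0, 1],
    [512.9, -288.6, 100, 0, 0, 0, 1],
    [512.9, -288.6, 100, 0, 0, 0, 1],
    [512.9, -288.6, 100, 0, 0, 0, 1],
    [512.9, -288.6, 100, 0, 0, 0, 1]
  ],
  "squeeze": 20
}}

```text
clock: 2.43
position: [453.6, -285.3, 334.8]
orientation: [3.141, -0.0, 0.274]
ft_force: [0.4, -0.7, -0.1]
gripper_width: -0.1
gripper_force: 0.0
```

```bash
python3 -c "
from h import *
print(go(578,-161,245,15.7))"
```

```text
[ 1.5337e+02 -8.6090e+01  8.9820e+01  2.0000e-02 -2.0000e-02 -2.0000e-02]
```

Call:
{"method": "play_rows", "body": {
  "steps": [
    [152, -86, 80, 0, 0, 0, 1],
    [152, -86, 80, 0, 0, 0, 1],
    [152, -86, 80, 0, 0, 0, 1],
    [152, -86, 80, 0, 0, 0, 1],
    [152, -86, 80, 0, 0, 0, 1],
    [152, -86, 80, 0, 0, 0, 1],
    [152, -86, 80, 0, 0, 0, 1],
    [152, -86, 80, 0, 0, 0, 1]
  ]
}}

```text
clock: 3.1
position: [575.3, -163.2, 255.0]
orientation: [3.142, 0.001, 0.274]
ft_force: [-0.4, 0.1, -0.3]
gripper_width: 0.0
gripper_force: 0.0
```

```bash
python3 -c "
from h import *
print(go(578,-161,232,15.7))
f=arm.grab_frame('scene');g=arm.grab_frame('top')
A=cv2.resize(f['pixels'][180:310,200:320],None,fx=3.3,fy=3.3,interpolation=2);B=cv2.resize(g['pixels'][180:310,340:460],None,fx=3.3,fy=3.3,interpolation=2)
cv2.imwrite('pics/btn.png',np.hstack([A,B])[:,:,::-1])
for n,F in(('s',f),('t',g)):print(n,proj(F,(578,-161,57)),[r['centre'] for r in arm.pinpoint('start_top',F)][:2])"
```

```text
[ 3.250e+00 -1.420e+00  2.301e+01  0.000e+00  3.000e-02  2.000e-02]
s (np.float64(246.88506271511898), np.float64(264.1567979536676)) [[263.8, 244.9]]
t (np.float64(395.55242453497607), np.float64(234.73902475178213)) []
```

View pics/btn.png

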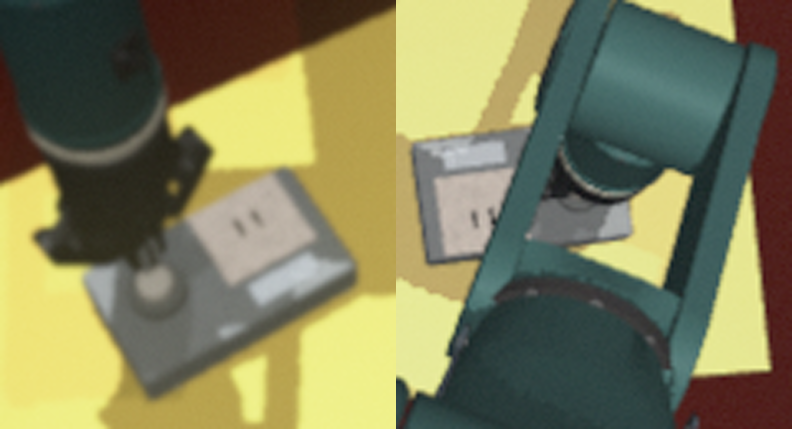

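The scene crop shows the shut fingers right above the cap at (155,285). Going down to about contact.

Call:
{"method": "play_rows", "body": {
  "steps": [
    [3, -1.4, 10, 0, 0, 0, 1],
    [3, -1.4, 20, 0, 0, 0, 1],
    [3, -1.4, 25, 0, 0, 0, 1],
    [3, -1.4, 28, 0, 0, 0, 1],
    [3, -1.4, 28, 0, 0, 0, 1]
  ]
}}

```text
clock: 3.72
position: [577.7, -161.0, 226.0]
orientation: [-3.141, 0.001, 0.274]
ft_force: [-1.4, -0.8, 3.6]
gripper_width: 0.3
gripper_force: 1.7
```

Call:
{"method": "play_rows", "body": {
  "steps": [
    [0, 0, 1.5, 0, 0, 0, 1],
    [0, 0, 2, 0, 0, 0, 1],
    [0, 0, 2, 0, 0, 0, 1]
  ]
}}

```text
clock: 3.97
position: [577.6, -160.9, 224.9]
orientation: [-3.141, 0.001, 0.274]
ft_force: [-4.1, -2.5, 4.5]
gripper_width: 0.1
gripper_force: 2.0
```

Call:
{"method": "play_rows", "body": {
  "steps": [
    [0, 0, 1, 0, 0, 0, 1],
    [0, 0, 2, 0, 0, 0, 1],
    [0, 0, 2, 0, 0, 0, 1]
  ]
}}

```text
clock: 4.22
position: [577.7, -160.9, 224.3]
orientation: [3.142, 0.0, 0.274]
ft_force: [-5.9, -1.6, 14.9]
gripper_width: -0.2
gripper_force: 7.3
```

Call:
{"method": "play_rows", "body": {
  "steps": [
    [0, 0, 0, 0, 0, 0, 1],
    [0, 0, -15, 0, 0, 0, 1],
    [0, 0, -45, 0, 0, 0, 0.9],
    [20, -72, -60, 0, 0, 0, 0.3],
    [40, -150, -60, 0, 0, 0, 0.3],
    [76.3, -286.4, -60, 0, 0, 0, 0.3],
    [76.3, -286.4, -60, 0, 0, 0, 0.3],
    [76.3, -286.4, -60, 0, 0, 0, 0.3],
    [76.3, -286.4, -60, 0, 0, 0, 0.3],
    [76.3, -286.4, -60, 0, 0, 0, 0.3]
  ]
}}

```text
clock: 5.05
position: [573.9, 132.2, 282.9]
orientation: [-3.141, -0.001, 0.274]
ft_force: [1.3, 0.1, 0.0]
gripper_width: 59.3
gripper_force: 0.0
```

```bash
python3 -c "
from h import *
print(go(573.7,135.5,230,15.9),arm.get_state()['gripper_width'])
f=arm.grab_frame('scene')
save(f,'g1.png',(215,150,445,310),3.4)
print(proj(f,(578,-161,57)),[r['centre'] for r in arm.pinpoint('start_top',f)][:2])"
```

```text
[ 6.60e-01 -3.20e+00  5.29e+01 -4.00e-02 -6.00e-02 -2.30e-01] 59.33126614508141
(np.float64(246.88506271511898), np.float64(264.1567979536676)) [[267.7, 128.5], [262.7, 246.4]]
```

View pics/g1.png

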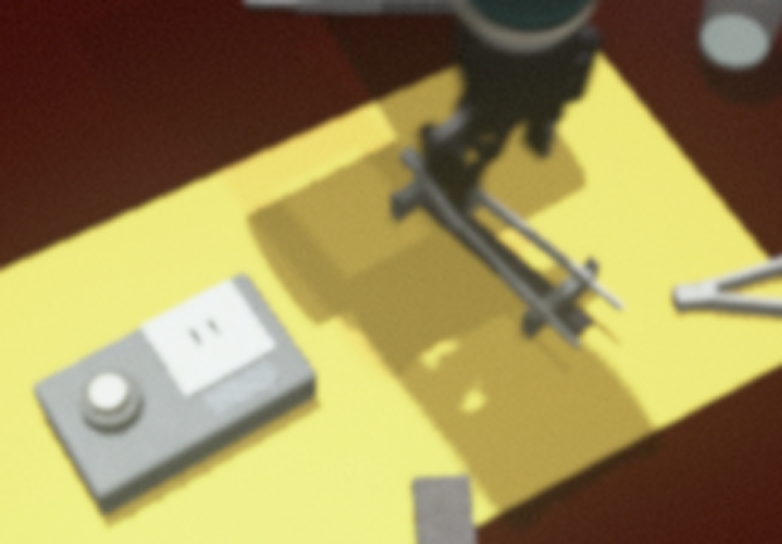

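The button is back up at crop (107,393), and the fingers straddle the forceps' grip section. Descending.

Call:
{"method": "play_rows", "body": {
  "steps": [
    [0.5, -3, 20, 0, 0, 0, 0.3],
    [0.5, -3, 50, 0, 0, 0, 0.3],
    [0.5, -3, 75, 0, 0, 0, 0.3],
    [0.5, -3, 90, 0, 0, 0, 0.3],
    [0.5, -3, 96, 0, 0, 0, 0.3],
    [0.5, -3, 96, 0, 0, 0, 0.5],
    [0.5, -3, 96, 0, 0, 0, 0.53],
    [0.5, -3, 96, 0, 0, 0, 0.53]
  ]
}}

```text
clock: 5.82
position: [574.4, 132.8, 187.9]
orientation: [3.142, -0.002, 0.273]
ft_force: [0.1, 0.4, 0.1]
gripper_width: 40.2
gripper_force: 0.2
```

```bash
python3 -c "
from h import *
print(go(573.7,135.5,187,15.9),arm.get_state()['gripper_width'])"
```

```text
[ 0.01 -2.77  0.9   0.   -0.11 -0.23] 40.243011852019414
```

Call:
{"method": "play_rows", "body": {
  "steps": [
    [0, -2.5, 0.5, 0, 0, 0, 0.45],
    [0, -2.5, 0.5, 0, 0, 0, 0.45],
    [0, -2.5, 0.5, 0, 0, 0, 0.54],
    [0, -2.5, 0.5, 0, 0, 0, 0.56],
    [0, -2.5, 0.5, 0, 0, 0, 0.58],
    [0, -2.5, 0.5, 0, 0, 0, 0.6],
    [0, -2.5, 0.5, 0, 0, 0, 0.6]
  ]
}}

```text
clock: 6.4
position: [573.8, 135.4, 187.7]
orientation: [3.141, -0.003, 0.274]
ft_force: [-0.7, -0.8, 8.3]
gripper_width: 34.2
gripper_force: 6.3
```

Call:
{"method": "play_rows", "body": {
  "steps": [
    [0, 0, -0.8, 0, 0, 0, 0.62],
    [0, 0, -1.2, 0, 0, 0, 0.64],
    [0, 0, -1.6, 0, 0, 0, 0.66],
    [0, 0, -2, 0, 0, 0, 0.68],
    [0, 0, -2, 0, 0, 0, 0.69],
    [0, 0, -2, 0, 0, 0, 0.69]
  ]
}}

```text
clock: 6.9
position: [573.3, 135.2, 188.5]
orientation: [3.141, -0.0, 0.274]
ft_force: [0.3, -1.3, 4.6]
gripper_width: 26.6
gripper_force: 7.2
```

Call:
{"method": "play_rows", "body": {
  "steps": [
    [0, 0, -2, 0, 0, 0, 0.695],
    [0, 0, -6, 0, 0, 0, 0.695],
    [0, 0, -15, 0, 0, 0, 0.695],
    [0, 0, -30, 0, 0, 0, 0.695],
    [0, 0, -50, 0, 0, 0, 0.695],
    [0, 0, -60, 0, 0, 0, 0.695],
    [0, 0, -60, 0, 0, 0, 0.695],
    [0, 0, -60, 0, 0, 0, 0.695]
  ]
}}

```text
clock: 7.57
position: [573.3, 135.4, 249.0]
orientation: [3.142, -0.002, 0.274]
ft_force: [-0.5, 0.1, -1.0]
gripper_width: 26.2
gripper_force: 5.8
```

```bash
python3 -c "
from h import *
s=arm.get_state();print(s['position'],s['orientation'],s['gripper_width'],s['gripper_force'],s['ft_force'],s['ft_torque'])
f=arm.grab_frame('scene');g=arm.grab_frame('top')
A=cv2.resize(f['pixels'][140:280,310:440],None,fx=3,fy=3,interpolation=2);B=cv2.resize(g['pixels'][160:300,230:360],None,fx=3,fy=3,interpolation=2)
cv2.imwrite('pics/lift.png',np.hstack([A,B])[:,:,::-1])
for n,F in(('s',f),('t',g)):
  for t in('tip_left','tip_right'):print(n,t,[(r['centre'],round(r['score'],2)) for r in arm.pinpoint(t,F)][:4])"
```

```text
[573.25199406 135.37531279 248.96077416] [ 3.14153015e+00 -1.55763782e-03  2.73855143e-01] 26.20884237827671 5.753740891814232 [-0.50820455  0.08873349 -0.99729813] [-0.05306417 -0.01463341 -0.02237054]
s tip_left [([147.4, 288.9], 0.92), ([217.0, 521.6], 0.8), ([184.3, 339.6], 0.65), ([229.6, 395.6], 0.64)]
s tip_right [([231.1, 392.0], 0.72), ([133.2, 290.8], 0.7), ([267.8, 268.1], 0.25)]
t tip_left [([189.9, 152.1], 0.89)]
t tip_right [([170.0, 157.0], 0.64), ([234.3, 394.7], 0.25)]
```

View pics/lift.png

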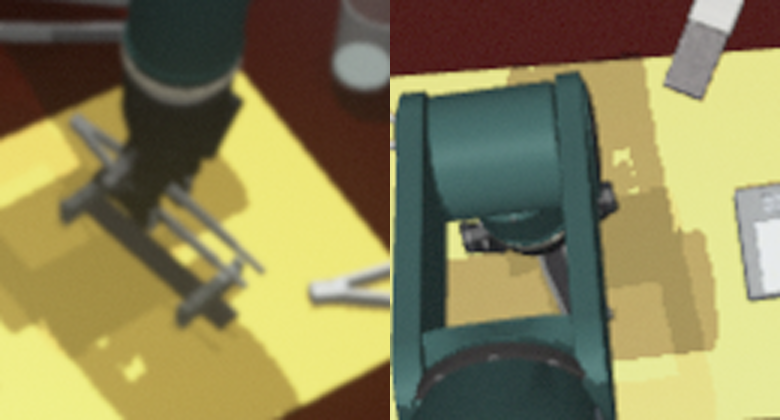

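Forceps are held: 1 N weight, 26.2 mm at the grip, 5.8 N. Carrying them to the station in even steps.

Call:
{"method": "play_rows", "body": {
  "steps": [
    [-9, 9, 0, 0, 0, 0.5, 0.695],
    [-26, 28, 0, 0, 0, 1.4, 0.695],
    [-47, 51, 3, 0, 0, 2.5, 0.695],
    [-70, 76, 6, 0, 0, 3.7, 0.695],
    [-93, 101, 9, 0, 0, 5, 0.695],
    [-116, 126, 12, 0, 0, 6.2, 0.695],
    [-138, 150, 15, 0, 0, 7.3, 0.695],
    [-156, 170, 18, 0, 0, 8.2, 0.695],
    [-168, 182, 20, 0, 0, 8.9, 0.695],
    [-175, 190, 20, 0, 0, 9.2, 0.695]
  ]
}}

```text
clock: 8.7
position: [453.9, -96.6, 227.8]
orientation: [-3.141, 0.002, 0.11]
ft_force: [0.8, -1.0, -0.6]
gripper_width: 26.0
gripper_force: 5.8
```

```bash
python3 -c "
from h import *
print(go(456.2,-94.5,210,6.5));s=arm.get_state();print(s['gripper_width'],s['gripper_force'])
f=arm.grab_frame('scene');g=arm.grab_frame('top')
A=cv2.resize(f['pixels'][210:290,215:315],None,fx=5,fy=5,interpolation=2);B=cv2.resize(g['pixels'][200:280,320:376],None,fx=5,fy=5,interpolation=2)
cv2.imwrite('pics/over.png',np.hstack([A,B])[:,:,::-1])
"
```

```text
[ 2.54 -1.87 17.78 -0.04  0.12 -0.17]
26.044178965756323 5.756860077381134
```

View pics/over.png

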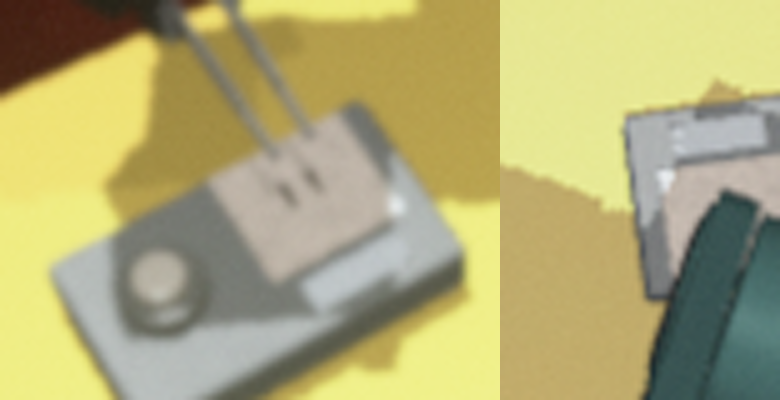

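The scene crop shows the tips' ends at about (272,152) and (308,133), and the marks at (288,193) and (312,180), with the tips still about 36 mm up. I'll check this with numbers before lowering.

```bash
python3 - <<'E'
from h import *
np.set_printoptions(precision=1,suppress=True)
f=arm.grab_frame("scene");s=arm.get_state();p=s["position"];y=s["orientation"][2];print(p,np.degrees(y))
ex=np.array([np.cos(y),np.sin(y)]);ey=np.array([-ex[1],ex[0]])
c=lambda a,b:(215+(a+.5)/5-.5,210+(b+.5)/5-.5)
for n,q in(("R",(272,154)),("L",(308,135))):
    for z in (p[2]-154.5,p[2]-151.5):
        w=atz(f,*c(*q),z);d=w[:2]-p[:2];print(n,w,"along",d@ex,"side",d@ey)
for q in((288,193),(312,180)):print("mark",atz(f,*c(*q),37))
for t,z in(("mark_left",37),("mark_right",37),("tip_left",p[2]-154.5),("tip_right",p[2]-154.5)):
    for r in arm.pinpoint(t,f)[:5]:
        v,u=r["centre"]
        if 230<u<310 and 210<v<290: w=atz(f,u,v,z);d=w[:2]-p[:2];print(t,r["score"],u,v,w,"along",d@ex,"side",d@ey)
E
```

```text
[455.7 -95.5 228.3] 6.3816945303691375
R [552.3 -94.8  73.8] along 96.07312445330625 side -10.055853066191034
R [554.  -95.2  76.8] along 97.75588136066025 side -10.626791535798127
L [550.2 -76.1  73.8] along 96.04512460859341 side 8.718854315575832
L [551.9 -76.6  76.8] along 97.7279762483557 side 8.08439502059066
mark [553.8 -91.4  37. ]
mark [552.2 -78.5  37. ]
mark_left 0.7 276.4 249.8 [562.  -84.2  37. ] along 106.94762946896138 side -0.5784697283473405
mark_right 0.64 272.6 248.1 [554.  -90.4  37. ] along 98.22449365978015 side -5.9149796857181745
tip_left 0.76 274.1 235.6 [545.6 -79.4  73.8] along 91.16077387390668 side 5.940946579337103
tip_right 0.49 269.6 237.5 [545.8 -90.7  73.8] along 90.09003228360973 side -5.2171598612007495
```

Call:
{"method": "play_rows", "body": {
  "steps": [
    [0.7, -1, 6, 0, 0, 0, 0.695],
    [0.7, -1, 14, 0, 0, 0, 0.695],
    [0.7, -1, 20, 0, 0, 0, 0.695],
    [0.7, -1, 24, 0, 0, 0, 0.695],
    [0.7, -1, 24, 0, 0, 0, 0.695],
    [0.7, -1, 24, 0, 0, 0, 0.695]
  ]
}}

```text
clock: 9.55
position: [456.4, -93.7, 203.7]
orientation: [-3.141, 0.001, 0.113]
ft_force: [-0.6, 0.1, -1.0]
gripper_width: 25.9
gripper_force: 5.8
```

```bash
python3 - <<'E'
from h import *
s=arm.get_state();print(s["position"],np.degrees(s["orientation"][2]),s["gripper_width"],s["gripper_force"],s["ft_force"])
f=arm.grab_frame("scene");im=np.mean([f["pixels"].astype(float)]+[arm.grab_frame("scene")["pixels"] for _ in range(7)],axis=0).astype(np.uint8)
cv2.imwrite("pics/low.png",cv2.resize(im[220:275,240:310],None,fx=10,fy=10,interpolation=2)[:,:,::-1])
E
```

```text
[456.38189608 -93.70032375 203.7262887 ] 6.495542587504779 25.850114598765508 5.755839049816132 [-0.56543321  0.06250416 -1.0005952 ]
```

View pics/low.png

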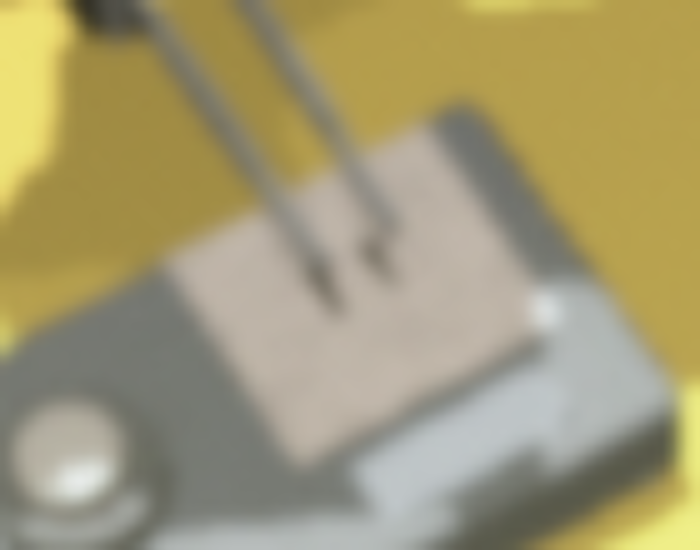

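The left mark runs (366,240)–(391,280) and the right mark ends at (340,311). The tip ends are at about (395,232) on the left and (321,270) on the right. Comparing them in millimetres:

```bash
python3 - <<'E'
from h import *
np.set_printoptions(precision=1,suppress=True)
f=arm.grab_frame("scene");s=arm.get_state();p=s["position"];y=s["orientation"][2]
ex=np.array([np.cos(y),np.sin(y),0]);ey=np.array([-ex[1],ex[0],0]);c=lambda a,b:(240+(a+.5)/10-.5,220+(b+.5)/10-.5)
ci=lambda w:np.array([(proj(f,w)[0]-240+.5)*10-.5,(proj(f,w)[1]-220+.5)*10-.5])
mL=atz(f,*c(378,260),37);mR=atz(f,*c(328,291),37);print("marks",mL,mR,"mid",(mL+mR)/2)
z=p[2]-154.5
for n,q in(("L",(395,232)),("R",(321,270))):
    w=atz(f,*c(*q),z+3);d=w-p;print(n,"tip end top",w,"along",d@ex,"side",d@ey)
g=np.array([p[0],p[1],0])
for n,sd in(("L",9),("R",-9)):
    for dz in(3,-3):print(n,"pred crop px of end, centre, dz",dz,ci(g+99.4*ex+sd*ey+[0,0,z+dz]))
for n,w in(("ML",(-20,42)),("MR",(-20,28))):
    a=np.radians(6.5);print(n,"pred",ci([577.8+np.cos(a)*w[0]-np.sin(a)*w[1],-115.8+np.sin(a)*w[0]+np.cos(a)*w[1],37]))
# dark profile: tip ends by brightness along arms
E
```

```text
marks [552.5 -77.7  37. ] [555.1 -91.5  37. ] mid [553.8 -84.6  37. ]
L tip end top [556.2 -73.5  53. ] along 101.23582046404407 side 9.034635918300907
R tip end top [558.1 -92.9  53. ] along 100.8997830701981 side -10.406100590873656
L pred crop px of end, centre, dz 3 [391.  226.3]
L pred crop px of end, centre, dz -3 [393.1 239. ]
R pred crop px of end, centre, dz 3 [323.2 262.4]
R pred crop px of end, centre, dz -3 [325.7 275. ]
ML pred [384.6 260.1]
MR pred [332.6 287.9]
```

```bash
python3 - <<'E'
from h import *
import pickle
np.set_printoptions(precision=2,suppress=True)
a,b=pickle.load(open("f.pkl","rb"))
for n,f in(("top",a),("scene",b)):
    g=cv2.resize(f["pixels"].astype(np.float32).mean(2),None,fx=8,fy=8,interpolation=cv2.INTER_CUBIC)
    u,v=proj(f,(554,-83.8,37));x,y=int((u+.5)*8),int((v+.5)*8);w=56
    d=np.clip(np.median(g[y-w:y+w,x-w:x+w])-25-g[y-w:y+w,x-w:x+w],0,None)
    nn,l,st,ce=cv2.connectedComponentsWithStats((d>0).astype(np.uint8))
    for i in range(1,nn):
        if st[i,4]<60: continue
        yy,xx=np.nonzero(l==i);wt=d[yy,xx];cu=(x-w+(xx*wt).sum()/wt.sum()+.5)/8-.5;cv=(y-w+(yy*wt).sum()/wt.sum()+.5)/8-.5
        print(n,st[i,4],(cu,cv),atz(f,cu,cv,37))
E
```

```text
top 675 (np.float64(368.63601471619916), np.float64(245.14546352841253)) [553.98 -90.33  37.  ]
top 684 (np.float64(363.382474736202), np.float64(245.8027393655615)) [552.43 -76.24  37.  ]
scene 366 (np.float64(276.9686320843091), np.float64(245.2586907119314)) [551.36 -78.23  37.  ]
scene 477 (np.float64(271.97896591511585), np.float64(248.28526554130997)) [553.78 -91.94  37.  ]
```

Call:
{"method": "play_rows", "body": {
  "steps": [
    [-0.5, 0.7, 1, 0, 0, 0, 0.695],
    [-1.1, 1.5, 2.5, 0, 0, 0, 0.695],
    [-1.1, 1.5, 3.7, 0, 0, 0, 0.695],
    [-1.1, 1.5, 3.7, 0, 0, 0, 0.695],
    [-1.1, 1.5, 3.7, 0, 0, 0, 0.695],
    [-1.1, 1.5, 3.7, 0, 0, 0, 0.695],
    [-1.1, 1.5, 3.7, 0, 0, 0, 0.695],
    [-1.1, 1.5, 3.7, 0, 0, 0, 0.695]
  ]
}}

```text
clock: 10.67
position: [455.7, -95.5, 200.6]
orientation: [-3.141, -0.0, 0.113]
ft_force: [-0.4, 0.1, -0.7]
gripper_width: 26.1
gripper_force: 5.8
```

```bash
python3 - <<'E'
from h import *
im=[];w=[]
for _ in range(10): im.append(arm.grab_frame("scene")["pixels"].astype(float)); w.append(arm.get_state()["gripper_width"])
s=arm.get_state();print(s["position"],np.degrees(s["orientation"]),np.mean(w),np.std(w),s["gripper_force"],s["ft_force"])
cv2.imwrite("pics/fin.png",cv2.resize(np.mean(im,0).astype(np.uint8)[225:265,250:300],None,fx=14,fy=14,interpolation=2)[:,:,::-1])
f=arm.grab_frame("scene");p=s["position"];y=s["orientation"][2];ex=np.array([np.cos(y),np.sin(y),0]);ey=np.array([-ex[1],ex[0],0])
ci=lambda w:(np.array(proj(f,w))-[250,225]+.5)*14-.5
for sd in(9,-9):print(ci([p[0],p[1],p[2]-154.5]+99.4*ex+sd*ey))
for m in((551.36,-78.23,37),(553.78,-91.94,37)):print("mark",ci(m))
E
```

```text
[455.66349511 -95.49194514 200.62130934] [-1.79995730e+02 -2.65636545e-03  6.48702200e+00] 26.154796646451395 0.13951148710016173 5.760083645582199 [ 0.56140536  0.21379306 -0.863875  ]
[400.13659854 266.34597714]
[305.72716334 316.70615219]
mark [384.06309774 290.10482757]
mark [314.24090349 332.50268667]
```

View pics/fin.png

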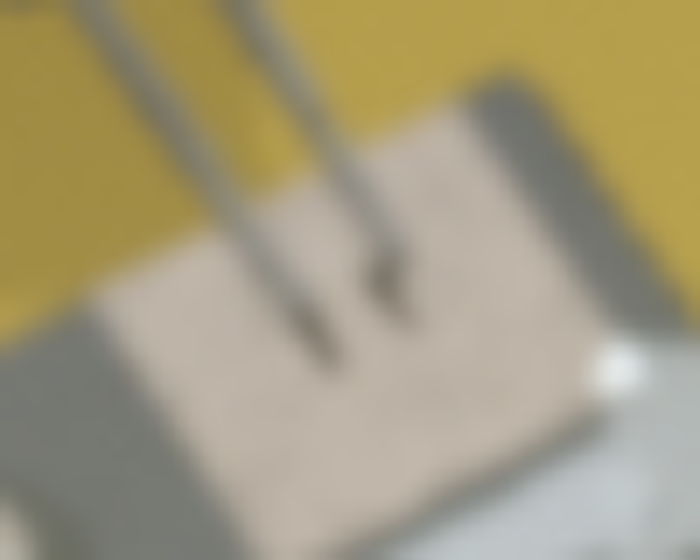

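The final picture shows the tip ends at (398,262) and (305,315). Projected straight down, their midpoint is (353,312), and the marks' midpoint is about (351,312). So they sit over the lines, and the grip is steady at 26.1 mm.

```bash
python3 -c "
from workcell import arm
print(arm.hand_in())"
```

```text
the job is handed in; nothing more can be done
None
```

I pressed the start button fully down and it came back up, then handed in with the forceps still held about 6 mm above the plate, each tip over its line, at a gap of about 14 mm. I worked out the gap from the 26.1 mm grip width and did not measure it directly.

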